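# Dump the tipping bucket

## Task

Empty the tipping bucket: push its leaning rear wall past the latch and all the way over, so that the reject plaster cast lying in it slides out into the wooden catch tray under the hood. Then back off so that the spring swings the bucket home to its latched rest. Do not touch the cast itself, and leave the cup, the jar and the other cast beside the stand where they are.

Things in the scene. Friction and masses are not known exactly. Their poses are not given: they have to be found in the camera images.
- stand: The dump stand, fixed to the table: an open plywood catch tray 124 mm (x) by 260 mm (y, from -175 to +85), walls 4 mm thick, 45 mm high; two aluminium cheeks in it (x = +-50 to +-55, y = +-22 mm, 125 mm high) carry the bucket. Origin on the table straight below the bucket's pivot, z up. The bucket dumps toward this frame's -y; its rear wall, where one pushes, faces +y.
- hood (a point): Middle of the near (+y) edge of the dust hood's underside, 335 mm above the table; axes as stand. The hood is a level sheet over stand x = +-60, y = -85 to +8 mm on two posts (x = +-50 to +-55, y = -64 to -46 mm). It hangs over the end of the push: a vertical gripper meets it before the cast slides out, so lean the tool 30 to 45 degrees, its upper end toward the stand's +y.
- pivot (a point): The bucket's pivot axis, midway between the cheeks, 110 mm above the table; axes as stand, the pivot axis runs along x.
- bucket (a joint): The bucket's angle, rad: 0 = home and latched (start), grows as it is pushed toward the stand's -y, stop at 1.35. A spring drives it home from any angle (about 4 to 6 N at the push point), so it stays tipped only while held; a spring plunger adds the latch, up to 12 N in all before 0.3 rad. Let go, it swings home within a second and latches. The cast slides out at about 0.8 to 1.1 rad.
- bucket_rim (a point): Centre of the rolled rim (9 mm thick, 78 mm long along x) on top of the bucket's rear wall; moves with the bucket. Stand axes, from the pivot: y = +85, z = +86 mm at rest; y = -65, z = +102 mm fully tipped.
- rear_wall (a point): Point to push, on the outer (+y) face of the bucket's flat rear wall, 26 mm below the rim; moves with the bucket, at rest y = +71, z = +64 mm from the pivot. The wall, 3 mm sheet, 76 mm wide, rises from the floor's end (y = +40, z = +8 mm from the pivot) to the rim, leaning out to +y 28 degrees from vertical at rest. The 84 mm floor slopes up from there to an open front, 19 degrees at rest; sides 27 mm high.
- tray_floor (a point): Centre of the catching part of the tray, on its floor, 4 mm above the table, below the mouth of the bucket.
- cast: The reject: a whitish plaster cast of a row of teeth, 60 x 73 x 28 mm, about 95 g, lying loose in the bucket on its sloping floor. Origin at the centre of its underside.
- good_cast: Bystander: another cast, yellowish, 59 x 72 x 27 mm, on the table right of the stand. Leave alone.
- measuring_cup: Bystander: plain cup 68 mm wide, 70 mm high, on the table left of the stand, beyond the bucket's rear wall. Leave alone.
- small_jar: Bystander: small jar with a lid, 40 mm wide, 45 mm high, on the robot's side of the stand. Leave alone.
There are look-alikes about, which are no part of the job. Leave any orange look-alike of the cast alone.

How it is judged:
On the way, in this order (a step that is already met when the one before it is completed fails the run):
1. the bucket is pushed past its latch (beyond 0.5 rad) (value of joint bucket above 0.5 rad), for 0.05 s.
2. the cast has dropped into the catch tray (z of cast in the frame of stand below 0.075 m and y of cast in the frame of stand between -0.175 and 0 m and x of cast in the frame of stand between -0.062 and 0.062 m), for 0.2 s.
At the end, for the whole second after the job is handed in: The bucket has swung back to its latched rest (joint under 0.06 rad), and the cast lies still (under 0.03 m/s) in the catch tray: its origin within the tray's walls on the dumping side of the pivot and less than 75 mm above the table (all of step 2 and value of joint bucket below 0.06 rad and linear speed of cast below 0.03 m/s); the robot touches nothing.
It fails at once if the fingers or arm touch the cast (contact force between any of the fingers, the arm and cast above 0.5 N).
It fails at once if the cup, the jar or the other cast is moved more than 20 mm (distance of any of measuring_cup, small_jar, good_cast from where it was at the start of the episode above 0.02 m).
It also fails if it takes over 34 s, if anything falls off the work surface, if the arm or the gripper's body presses on something with over 40 N, if the wrist force passes 120 N, or if a joint passes its speed limit or range.

## Robot

A 6-joint arm with a two-finger parallel gripper is mounted at the origin on a cart in front of the work surface, level with it; the furniture and walls round the work are solid. World frame = base frame: x ahead of the robot, y to its left, z up, the work surface at z = 0. Lengths are in m, angles in rad, forces in N, time in s.
With the tool pointing down it reaches from about 0.375 to 0.925 m from the base axis. Payload 5.7 kg.
Tool frame: the origin (TCP) lies on the front face of the gripper's body, between the roots of the fingers; the fingertips stand 73 mm ahead of it and the grasp point (between the pads) lies 54 mm ahead of it; z points along the fingers, y is the line along which they close (so a half turn about z gives the same grasp; the last joint's range is limited). The gripper opens to 85 mm and grips with 20 to 120 N. Pads are 22 mm wide; open, the fingers measure 114 mm over their backs; the gripper's body (76 mm by 85 mm) begins 54 mm behind the grasp point. The pads swing forward as they close: fully open they stand 13 mm farther back than shut.
Start: joints at [-1.441, 0.359, 1.51, -0, 1.272, -0.115], TCP at [0.145, -0.582, 0.304] pointing down, gripper open.
Joint ranges: [-2.97, 2.97], [-1.01, 2.36], [0.21, 2.38], [-0.96, 4.11], [0.2, 2.71], [-2.98, 2.98]. Speed limits (rad/s): [2.39, 2.39, 3.14, 3.14, 3.14, 3.14].

## Interface

Orientations are given as a rotation vector (axis times angle).
In Python, from workcell import manip gives the robot as it stands.
- The arm moves only by the tool step_arm, never from a script. Its argument "commands" is a list of rows, each an object of numbers: "x", "y", "z": the shift along the tool's x, y, z in m; "rx", "ry", "rz": the turn, a rotation vector about the tool's x, y, z in rad. In form: [{"x": .., "y": .., "z": .., "rx": .., "ry": .., "rz": ..}, ...]. A call has 1 to 8 rows; each row is the pose to reach, as a shift and turn from the pose commanded when the call began, along the tool's axes at that moment; what a row does not reach only later rows make up. A row lasts 1/8 s, in which the tool goes at most 62.5 mm and 10.7 degrees, less where a joint would pass 70% of its speed; a pose out of reach is approached as far as the arm can. A call with a gripper value outside its range is refused whole. "fingers" is the opening, from 0 (shut) to 1 (fully open), set as the call begins (left out, the last holds). The fingers move at their own pace and stop on an object; "force" is the grip in N (left out, the last holds). Time passes only in rows, so rows that repeat a pose let the fingers close. It gives the time, the measured TCP pose, the force, the opening and the grip force at its end, in the units of the state.
- manip.state(): the state, without advancing time (a new reading comes with each control period).
- manip.camera(name): name is "side" or "top"; returns (picture, depth): 400x640x3 uint8, blue, green, red; 400x640 float32, m along the optical axis (not along the pixel's ray), 0 where there is no reading.
- manip.calibration(name): a dict with "intrinsics" (3x3 intrinsics, pixels), "origin" and "rotation" of the camera in the world. Camera axes: x right, y down, z forward; pixel columns grow to the right and rows downward; lengths in m; the calibration is good to about 2 mm. A picture is of the moment at which its call begins. calibration takes no time and is no camera call.
- manip.hand_in(): hands the job in; it is judged then, once.
The state is a dict: "time_s": time; "joint_pos": joint angles; "dq": joint speeds; "effort": joint torques, N m; "tool_pos": TCP position; "tool_rot": TCP orientation; "wrist_force": force on the tool from outside, world axes, zero at the start; "ft_torque": the same for the moment, N m; "opening": finger opening in m; "finger_force": force on a finger pad.
Only numpy, scipy, OpenCV 4.12 (cv2) and the standard library are available. Lean on these libraries where they do the work, as an engineer would, in place of code of your own. Each camera call takes 0.05 s, during which the arm holds its last target. There are 200 camera calls.

## Working session

There is one attempt and no reset: what is moved stays moved. The work goes in short steps, Python scripts to look and compute and a tool call to move; the robot and the scene stay as the last step left them, time stands still between calls to the robot, and variables do not carry over. Pictures are saved under pics/ and viewed, at most 10 in all, crops included, and the job is handed in when it is done.

Besides the shell and the picture viewer there is one more tool, called as name(argument=value, ...), one argument or row to a line, values as JSON. step_arm: Moves the arm, as the interface text tells. Its arguments: {"type":"object","properties":{"commands":{"type":"array"},"fingers":{"type":"number"},"force":{"type":"number"}},"required":["commands"]}

```bash
mkdir -p pics
cat > h.py <<'E'
import numpy as np, cv2
from workcell import manip
def cam(n):
    im,d=manip.camera(n); c=manip.calibration(n)
    K=np.array(c["intrinsics"]);R=np.array(c["rotation"]);o=np.array(c["origin"])
    v,u=np.mgrid[:400,:640]
    P=np.stack([(u-K[0,2])/K[0,0]*d,(v-K[1,2])/K[1,1]*d,d],-1)@R.T+o
    return im,d,P,K,R,o
E
python3 - <<'E'
from h import *
for n in("side","top"):
    im,d,P,K,R,o=cam(n); cv2.imwrite(f"pics/{n}0.png",im); np.savez(f"{n}0.npz",im=im,d=d,P=P)
    print(n,K.tolist(),R.round(3).tolist(),o, (d>0).mean())
print(manip.state())
E
```

```text
Traceback (most recent call last):
  File "h.py", line 7, in cam
    P=np.stack([(u-K[0,2])/K[0,0]*d,(v-K[1,2])/K[1,1]*d,d],-1)@R.T+o
      ~~~~~~~~~~~~~~~~~~~~~~~~~~~~~~~~~~~~~~~~~~~~~~~~~~~~~~~~~~~~^~
ValueError: operands could not be broadcast together with shapes (400,640) (3,)
```

```bash
sed -i 's/R=np.array(c\["rotation"\])/R=cv2.Rodrigues(np.array(c["rotation"],float))[0]/' h.py
python3 - <<'E'
from h import *
for n in("side","top"):
    print(manip.calibration(n))
    im,d,P,K,R,o=cam(n); cv2.imwrite(f"pics/{n}0.png",im); np.savez(f"{n}0.npz",im=im,d=d,P=P)
    print(n,R.round(3).tolist(),o, (d>0).mean())
print(manip.state())
E
```

```text
{'intrinsics': array([[519.96322137,   0.        , 315.28578597],
       [  0.        , 519.96322137, 199.71796415],
       [  0.        ,   0.        ,   1.        ]]), 'origin': array([0.09222184, 0.6948162 , 1.31800494]), 'rotation': array([-0.61761781,  2.83772304, -0.81328412])}
side [[-0.909, -0.35, 0.228], [-0.418, 0.772, -0.48], [-0.008, -0.531, -0.847]] [0.09222184 0.6948162  1.31800494] 0.996140625
{'intrinsics': array([[376.28065499,   0.        , 319.59992119],
       [  0.        , 376.28065499, 205.87212535],
       [  0.        ,   0.        ,   1.        ]]), 'origin': array([0.31308234, 0.05842249, 1.3836038 ]), 'rotation': array([-2.18927626,  2.17570071, -0.07794689])}
top [[0.006, -0.997, 0.074], [-1.0, -0.006, 0.003], [-0.002, -0.074, -0.997]] [0.31308234 0.05842249 1.3836038 ] 0.99590234375
{'time_s': 0.15, 'joint_pos': array([-1.44109457e+00,  3.59342312e-01,  1.51118610e+00,  1.76380679e-05,
        1.27249546e+00, -1.15090978e-01]), 'dq': array([-0.00107219, -0.00279851, -0.00437471, -0.00058208, -0.00162257,
       -0.00069743]), 'effort': array([ 1.10159763e-03, -5.28027713e+01, -2.78930247e+01, -2.14925790e-04,
        8.20977468e-03, -3.53043811e-05]), 'tool_pos': array([ 0.14536137, -0.58169377,  0.3032441 ]), 'tool_rot': array([-3.11667052e+00, -3.83377328e-01, -1.00476476e-05]), 'wrist_force': array([-0.09674332,  0.6585912 , -0.34687236]), 'ft_torque': array([ 0.0212109 , -0.04639585, -0.00905502]), 'finger_force': 0.0, 'opening': 0.08497659939641652}
```

View pics/side0.png

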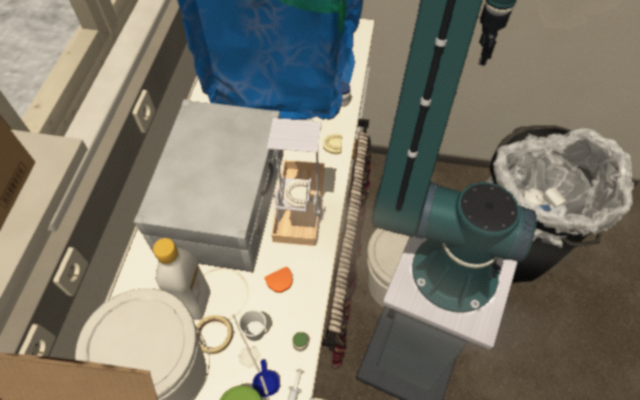

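View pics/top0.png

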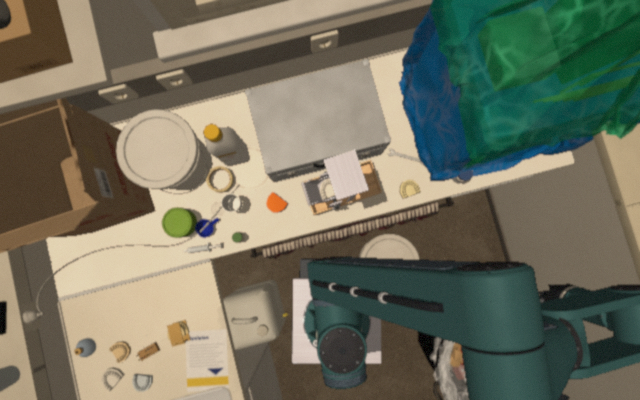

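Run:
```python
from h import *
for n in("side","top"):
    D=np.load(n+"0.npz");P=D["P"];im=D["im"]
    sub=(slice(140,260),slice(255,350)) if n=="side" else (slice(140,225),slice(285,400))
    m=np.zeros((400,640),bool);m[sub]=1
    hood=m&(abs(P[...,2]-.337)<.012)
    # cheeks/tray top
    for nm,lo,hi in(("hood",.325,.35),("tray",.038,.052)):
        k=(m&(P[...,2]>lo)&(P[...,2]<hi)).astype(np.uint8)
        if nm=="tray":
            hsv=cv2.cvtColor(im,cv2.COLOR_BGR2HSV); k&=((hsv[...,1]>60)).astype(np.uint8)
        q=P[k>0]
        r=cv2.minAreaRect(q[:,:2].astype(np.float32)*1000)
        print(n,nm,len(q),r,cv2.boxPoints(r).round(0).tolist(),np.median(q[:,2]))
    big=cv2.resize(im[sub],None,fx=6,fy=6,interpolation=cv2.INTER_CUBIC)
    if n=="side":
        big=cv2.resize(im[90:370,220:360],None,fx=4,fy=4)[:600] if 0 else cv2.resize(im[140:260,255:360],None,fx=5,fy=5,interpolation=cv2.INTER_CUBIC)
    cv2.imwrite(f"pics/{n}_crop.png",big)
```

```text
side hood 519 ((470.00848388671875, 21.27303123474121), (120.78573608398438, 34.504512786865234), 21.45160484313965) [[407.0, 15.0], [420.0, -17.0], [533.0, 27.0], [520.0, 59.0]] 0.3377514396930609
side tray 330 ((481.36419677734375, -16.247940063476562), (127.37896728515625, 268.5118103027344), 18.529447555541992) [[378.0, 91.0], [464.0, -164.0], [584.0, -123.0], [499.0, 131.0]] 0.04375270201276993
top hood 1403 ((480.45477294921875, -10.544540405273438), (119.89910125732422, 93.14677429199219), 18.6246395111084) [[409.0, 14.0], [439.0, -74.0], [552.0, -36.0], [522.0, 53.0]] 0.3384313964700061
top tray 164 ((482.9560852050781, -16.708892822265625), (124.91551208496094, 259.6705017089844), 18.493921279907227) [[383.0, 87.0], [465.0, -160.0], [583.0, -120.0], [501.0, 126.0]] 0.04464774296058227
```

View pics/side_crop.png

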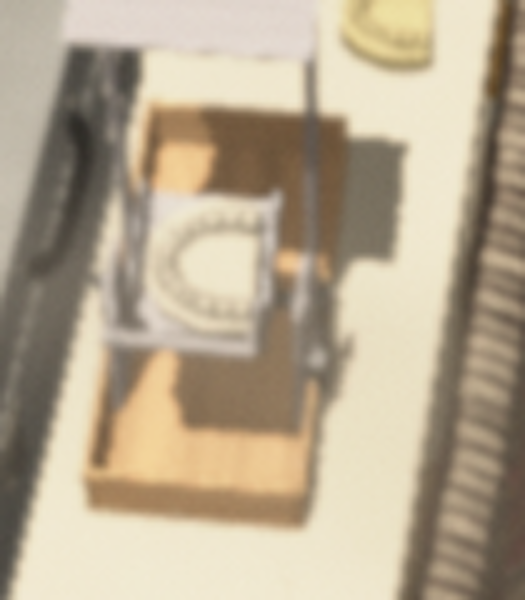

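View pics/top_crop.png

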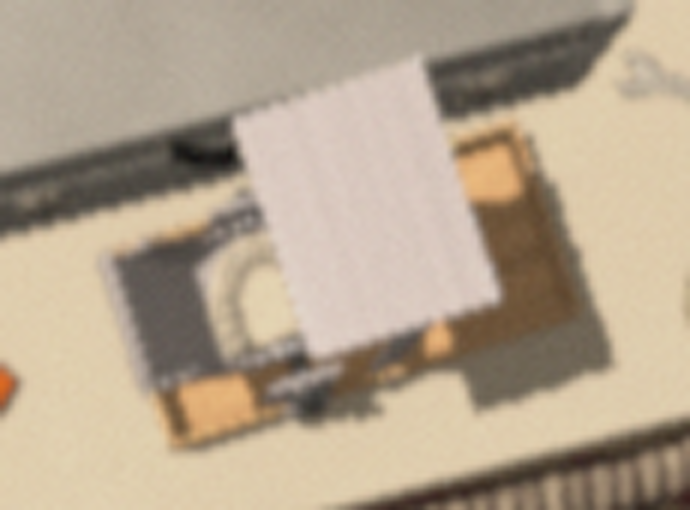

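Run:
```python
from h import *
D=np.load("top0.npz");P=D["P"]
for nm,(u,v) in dict(cup=(232,203),cuprim=(226,203),jar=(238,237),orange=(276,203),box=(320,110),boxedge=(300,170),bag1=(420,120),bag2=(440,160),bag3=(420,60),bag4=(540,100),bottle=(212,130),pot=(157,150),pan=(180,222),armpost=(345,345)).items(): print(nm,P[v,u].round(3))
D=np.load("side0.npz");Q=D["P"]
# max heights on grid, world; top view
for x in np.arange(.2,.85,.05):
    row=[]
    for y in np.arange(-.6,.6,.1):
        z=[A[(abs(A[...,0]-x)<.025)&(abs(A[...,1]-y)<.05)][:,2] for A in(P,Q)]
        z=np.concatenate(z); row.append("%5.2f"%z.max() if len(z) else "  -  ")
    print("%.2f"%x,*row)
c=np.array([.4682,.0261]);a=np.radians(18.5);ex=np.array([np.cos(a),np.sin(a)]);ey=np.array([-np.sin(a),np.cos(a)])
for A in(P,Q):
    s=np.stack([(A[...,:2]-c)@ex,(A[...,:2]-c)@ey],-1)
    k=(abs(A[...,2]-.196)<.008)&(abs(s[...,0])<.06)&(abs(s[...,1]-.085)<.04)
    print("rim",k.sum(),s[k].mean(0).round(4),A[k].mean(0).round(3), s[k][:,0].min(),s[k][:,0].max())
```

```text
cup [0.424 0.385 0.004]
cuprim [0.422 0.402 0.022]
jar [0.3   0.351 0.043]
orange [0.424 0.221 0.017]
box [0.708 0.062 0.207]
boxedge [0.531 0.13  0.105]
bag1 [ 0.693 -0.27   0.156]
bag2 [ 0.546 -0.315  0.217]
bag3 [ 0.841 -0.241  0.276]
bag4 [ 0.607 -0.419  0.58 ]
bottle [0.608 0.371 0.325]
pot [0.566 0.561 0.248]
pan [0.351 0.551 0.067]
armpost [ 0.015 -0.009  0.346]
0.20  0.65  0.69  0.71  0.68  0.90  0.88  0.69  0.45 -0.22 -0.03 -0.00  0.01
0.25 -0.86 -0.86 -0.54 -0.54  0.90  0.88  0.66  0.41 -0.03  0.01  0.03  0.03
0.30 -0.87 -0.86 -0.54 -0.54  0.86 -0.04 -0.03  1.38  0.01  0.05  0.05  0.07
0.35 -0.86 -0.86 -0.86 -0.03 -0.03  0.01  0.01  0.01  0.01  0.01  0.02  0.07
0.40 -0.86 -0.86 -0.03  0.01  0.01  0.01  0.34  0.20  0.03  0.08  0.08  0.07
0.45 -0.87  0.01  0.01  0.03  0.05  0.34  0.34  0.20  0.03  0.07  0.08  0.26
0.50  0.01  0.07  0.53  0.52  0.05  0.34  0.34  0.34  0.21  0.01  0.26  0.26
0.55  0.55  0.56  0.57  0.54  0.01  0.05  0.34  0.21  0.21  0.23  0.77  0.77
0.60  0.64  0.65  0.62  0.57  0.21  0.21  0.21  0.21  0.21  0.27  0.77  0.88
0.65  0.68  0.72  0.68  0.60  0.21  0.21  0.21  0.21  0.21  0.26  0.77  0.88
0.70   -    0.76  0.71  0.60  0.13  0.21  0.21  0.21  0.21  0.21  0.76  0.82
0.75   -    0.75  0.70  0.62  0.52  0.21  0.21  0.21  0.21  0.21  0.48  0.47
0.80   -     -    0.67  0.62  0.52  0.21  0.21  0.21  0.47  0.47  0.66  0.62
rim 125 [0.0001 0.0793] [0.443 0.101 0.197] -0.037824453642829534 0.038252538286747774
rim 142 [0.001  0.0835] [0.443 0.106 0.198] -0.03802371805235803 0.039627073095309905
```

```bash
cat > go.py <<'E'
import sys
from h import *
from scipy.spatial.transform import Rotation as Ro
c=np.array([.4682,.0261,0]);a=np.radians(18.5)
S=np.array([[np.cos(a),-np.sin(a),0],[np.sin(a),np.cos(a),0],[0,0,1]])
def pose(corner,L,tip=.073):     # corner: contacting fingertip edge, stand frame
    L=np.radians(L);x=np.array([0,np.cos(L),-np.sin(L)]);z=np.array([0,-np.sin(L),-np.cos(L)])
    p=np.array(corner)+.011*x-tip*z
    return c+S@p, S@np.c_[x,[1,0,0],z]
def arc(th,r=.0956): return [0,r*np.cos(np.radians(42)+th),.110+r*np.sin(np.radians(42)+th)]
def rel(p,R,p0,R0): return (R0.T@(p-p0)).round(4), Ro.from_matrix(R0.T@R).as_rotvec().round(3)
def cur():
    s=manip.state(); return s["tool_pos"],cv2.Rodrigues(s["tool_rot"])[0],s
E
python3 - <<'E'
from go import *
p0,R0,s=cur()
yaw=lambda d:S.copy()
pre,Rp=pose([0,.13,.20],45); pd,Rd=pose([0,.13,.20],0); print("pre",pre)
def down(deg):
    r=np.radians(deg);return np.c_[[np.cos(r),np.sin(r),0],[np.sin(r),-np.cos(r),0],[0,0,-1]]
W=[(np.array([.34,-.38,.50]),down(55)),(np.array([.41,.0,.52]),down(108.5)),(np.array([.42,.2,.45]),down(108.5)),(pre+[0,0,.1],Rp)]
p,R=p0,R0
for w in W: print(w[0],*rel(*w,p,R)); p,R=w
E
```

```text
pre [0.40810346 0.20570963 0.24384062]
[ 0.34 -0.38  0.5 ] [ 0.2378 -0.1488 -0.1965] [-0.001 -0.001 -0.715]
[0.41 0.   0.52] [ 0.3514 -0.1606 -0.02  ] [ 0.     0.    -0.934]
[0.42 0.2  0.45] [0.1865 0.0729 0.07  ] [0. 0. 0.]
[0.40810346 0.20570963 0.34384062] [ 0.0092 -0.0095  0.1062] [ 0.    -0.785  0.   ]
```

step_arm(
  commands=[
    {"x": 0.238, "y": -0.149, "z": -0.196, "rz": -0.715},
    {"x": 0.238, "y": -0.149, "z": -0.196, "rz": -0.715},
    {"x": 0.238, "y": -0.149, "z": -0.196, "rz": -0.715},
    {"x": 0.238, "y": -0.149, "z": -0.196, "rz": -0.715},
    {"x": 0.238, "y": -0.149, "z": -0.196, "rz": -0.715},
    {"x": 0.238, "y": -0.149, "z": -0.196, "rz": -0.715},
    {"x": 0.238, "y": -0.149, "z": -0.196, "rz": -0.715},
  ],
  fingers=0,
)

```text
$.commands[0]: bad value
```

step_arm(
  commands=[
    {"x": 0.351, "y": -0.161, "z": -0.02, "rz": -0.934},
    {"x": 0.351, "y": -0.161, "z": -0.02, "rz": -0.934},
    {"x": 0.351, "y": -0.161, "z": -0.02, "rz": -0.934},
    {"x": 0.351, "y": -0.161, "z": -0.02, "rz": -0.934},
    {"x": 0.351, "y": -0.161, "z": -0.02, "rz": -0.934},
    {"x": 0.351, "y": -0.161, "z": -0.02, "rz": -0.934},
    {"x": 0.351, "y": -0.161, "z": -0.02, "rz": -0.934},
    {"x": 0.351, "y": -0.161, "z": -0.02, "rz": -0.934},
  ],
)

```text
$.commands[0]: bad value
```

step_arm(
  commands=[
    {"x": 0.187, "y": 0.073, "z": 0.03},
    {"x": 0.187, "y": 0.073, "z": 0.03},
    {"x": 0.187, "y": 0.073, "z": 0.03},
    {"x": 0.187, "y": 0.073, "z": 0.03},
    {"x": 0.187, "y": 0.073, "z": 0.03},
  ],
)

```text
$.commands[0]: bad value
```

Run:
```python
from go import *
p0,R0,s=cur(); print(s["time_s"],p0,s["joint_pos"].round(3),s["opening"])
p,R=pose([0,.13,.20],45); print(rel(p+[0,0,.1],R,p0,R0))
p,R=pose([0,.13,.20],20); print(rel(p+[0,0,.1],R,p0,R0))
```

```text
0.15 [ 0.14536137 -0.58169377  0.3032441 ] [-1.441  0.359  1.511  0.     1.272 -0.115] 0.08497659939641652
(array([ 0.4457, -0.7003, -0.0395]), array([-0.645, -0.597, -1.555]))
(array([ 0.4476, -0.6763, -0.0605]), array([-0.288, -0.267, -1.63 ]))
```

step_arm(
  commands=[
    {"x": 0.238, "y": -0.149, "z": -0.196, "rx": 0, "ry": 0, "rz": -0.715},
    {"x": 0.238, "y": -0.149, "z": -0.196, "rx": 0, "ry": 0, "rz": -0.715},
    {"x": 0.238, "y": -0.149, "z": -0.196, "rx": 0, "ry": 0, "rz": -0.715},
    {"x": 0.238, "y": -0.149, "z": -0.196, "rx": 0, "ry": 0, "rz": -0.715},
    {"x": 0.238, "y": -0.149, "z": -0.196, "rx": 0, "ry": 0, "rz": -0.715},
    {"x": 0.238, "y": -0.149, "z": -0.196, "rx": 0, "ry": 0, "rz": -0.715},
    {"x": 0.238, "y": -0.149, "z": -0.196, "rx": 0, "ry": 0, "rz": -0.715},
  ],
  fingers=0,
)

```text
time_s: 1.02
tool_pos: [0.3414, -0.379, 0.5014]
tool_rot: [2.782, 1.453, 0.001]
wrist_force: [-0.8, -0.7, 0.0]
opening: -0.0
finger_force: 0.0
```

Full rows are needed; that works.

step_arm(
  commands=[
    {"x": 0.351, "y": -0.161, "z": -0.02, "rx": 0, "ry": 0, "rz": -0.934},
    {"x": 0.351, "y": -0.161, "z": -0.02, "rx": 0, "ry": 0, "rz": -0.934},
    {"x": 0.351, "y": -0.161, "z": -0.02, "rx": 0, "ry": 0, "rz": -0.934},
    {"x": 0.351, "y": -0.161, "z": -0.02, "rx": 0, "ry": 0, "rz": -0.934},
    {"x": 0.351, "y": -0.161, "z": -0.02, "rx": 0, "ry": 0, "rz": -0.934},
    {"x": 0.351, "y": -0.161, "z": -0.02, "rx": 0, "ry": 0, "rz": -0.934},
    {"x": 0.351, "y": -0.161, "z": -0.02, "rx": 0, "ry": 0, "rz": -0.934},
    {"x": 0.351, "y": -0.161, "z": -0.02, "rx": 0, "ry": 0, "rz": -0.934},
  ],
)

```text
time_s: 2.02
tool_pos: [0.4096, -0.0005, 0.519]
tool_rot: [-1.833, -2.55, 0.003]
wrist_force: [0.2, -0.3, 0.4]
opening: 0.0001
finger_force: 0.0
```

step_arm(
  commands=[
    {"x": 0.187, "y": 0.073, "z": 0.03, "rx": 0, "ry": 0, "rz": 0},
    {"x": 0.187, "y": 0.073, "z": 0.03, "rx": 0, "ry": 0, "rz": 0},
    {"x": 0.187, "y": 0.073, "z": 0.03, "rx": 0, "ry": 0, "rz": 0},
    {"x": 0.187, "y": 0.073, "z": 0.03, "rx": 0, "ry": 0, "rz": 0},
    {"x": 0.187, "y": 0.073, "z": 0.03, "rx": 0, "ry": 0, "rz": 0},
  ],
)

```text
time_s: 2.65
tool_pos: [0.4202, 0.1992, 0.4892]
tool_rot: [-1.836, -2.549, 0.003]
wrist_force: [0.7, -0.7, 0.3]
opening: 0.0001
finger_force: 0.0
```

Run:
```python
from go import *
p0,R0,s=cur(); print(s["time_s"],p0,s["joint_pos"].round(3),s["opening"])
p,R=pose([0,.13,.20],42); print(rel(p+[0,0,.1],R,p0,R0))
p,R=pose([0,.13,.20],20); print(rel(p+[0,0,.1],R,p0,R0))
```

```text
2.65 [0.420175   0.19920905 0.48919331] [ 2.950e-01  3.500e-02  1.480e+00 -1.000e-03  1.628e+00 -2.800e-02] 7.758919956134716e-05
(array([ 0.0078, -0.0091,  0.1423]), array([-0.002, -0.732,  0.   ]))
(array([-0.014 , -0.0092,  0.1244]), array([-0.002, -0.348, -0.   ]))
```

step_arm(
  commands=[
    {"x": 0.0, "y": -0.009, "z": 0.07, "rx": 0, "ry": -0.35, "rz": 0},
    {"x": 0.0, "y": -0.009, "z": 0.07, "rx": 0, "ry": -0.35, "rz": 0},
    {"x": 0.008, "y": -0.009, "z": 0.142, "rx": 0, "ry": -0.733, "rz": 0},
    {"x": 0.008, "y": -0.009, "z": 0.142, "rx": 0, "ry": -0.733, "rz": 0},
    {"x": 0.008, "y": -0.009, "z": 0.142, "rx": 0, "ry": -0.733, "rz": 0},
    {"x": 0.008, "y": -0.009, "z": 0.142, "rx": 0, "ry": -0.733, "rz": 0},
  ],
)

```text
time_s: 3.4
tool_pos: [0.4095, 0.2043, 0.3489]
tool_rot: [1.458, 2.021, -0.556]
wrist_force: [0.3, 0.0, -0.3]
opening: -0.0004
finger_force: 0.0
```

Run:
```python
from go import *
p0,R0,s=cur(); print(s["time_s"],p0,s["joint_pos"].round(3),s["wrist_force"].round(1))
p,R=pose([0,.115,.180],42); print("pre",rel(p,R,p0,R0))
for th in np.arange(-.15,1.3,.15):
    q,R=pose(arc(th),42); print(th.round(2),*rel(q,R,p,R))
for n in("side","top"):
    im=cam(n)[0]; cv2.imwrite(f"pics/{n}1.png",cv2.resize(im[60:260,200:460],None,fx=3,fy=3))
```

```text
3.4 [0.40952075 0.20430204 0.34890608] [ 0.718  0.284  1.711 -0.665  1.499  0.569] [ 0.3  0.  -0.3]
pre (array([ 0.0697, -0.001 ,  0.1013]), array([-0.001, -0.003, -0.002]))
-0.15 [-0.0145  0.      0.0365] [0. 0. 0.]
0.0 [-0.0286 -0.      0.0339] [0. 0. 0.]
0.15 [-0.0429  0.      0.0335] [0. 0. 0.]
0.3 [-0.0572 -0.      0.0352] [0. 0. 0.]
0.45 [-0.071  0.     0.039] [0. 0. 0.]
0.6 [-0.0841  0.      0.0449] [0. 0. 0.]
0.75 [-0.0961 -0.      0.0526] [0. 0. 0.]
0.9 [-0.1069  0.      0.062 ] [0. 0. 0.]
1.05 [-0.1161  0.      0.073 ] [0. 0. 0.]
1.2 [-0.1236  0.      0.0852] [0. 0. 0.]
```

View pics/side1.png

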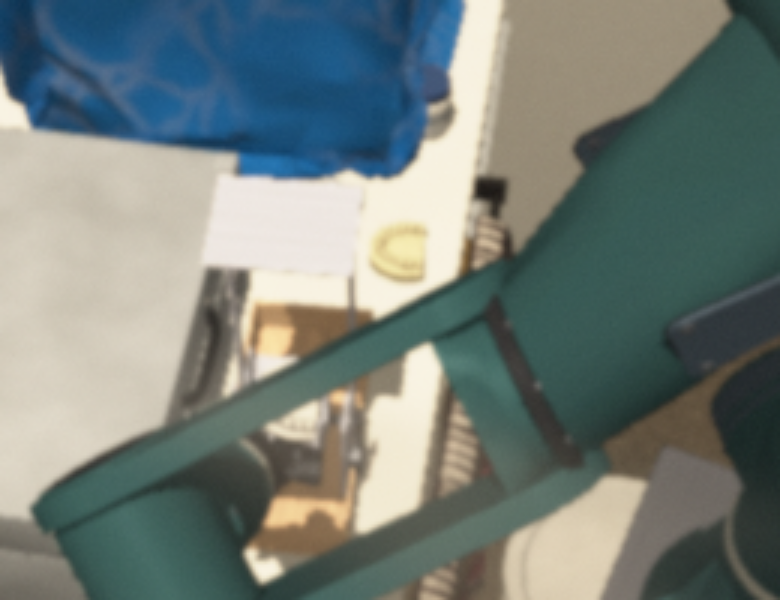

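step_arm(
  commands=[
    {"x": 0.07, "y": -0.001, "z": 0.101, "rx": 0, "ry": 0, "rz": 0},
    {"x": 0.07, "y": -0.001, "z": 0.101, "rx": 0, "ry": 0, "rz": 0},
    {"x": 0.07, "y": -0.001, "z": 0.101, "rx": 0, "ry": 0, "rz": 0},
    {"x": 0.07, "y": -0.001, "z": 0.101, "rx": 0, "ry": 0, "rz": 0},
  ],
)

```text
time_s: 4.0
tool_pos: [0.4138, 0.1903, 0.2284]
tool_rot: [1.457, 2.019, -0.555]
wrist_force: [0.2, -0.0, -0.3]
opening: 0.0
finger_force: 0.0
```

Run:
```python
from go import *
p0,R0,s=cur(); print(s["time_s"],p0,s["joint_pos"].round(3),s["wrist_force"].round(1))
p,R=pose([0,.115,.180],42); print("err",rel(p,R,p0,R0))
for n in("side","top"):
    im,d,P,*_=cam(n); cv2.imwrite(f"pics/{n}2.png",cv2.resize(im[60:260,200:460],None,fx=3,fy=3))
    q=(P-c)@S; hsv=cv2.cvtColor(im,cv2.COLOR_BGR2HSV)
    k=(hsv[...,0]>78)&(hsv[...,0]<98)&(hsv[...,1]>80)&(P[...,0]>.2)&(P[...,2]>.15)&(P[...,1]>-.15)
    for x in np.arange(-.25,.2,.05):
        m=k&(abs(q[...,0]-x)<.025)
        if m.sum()>20: print(n,x.round(2),"y min/max",np.percentile(q[m][:,1],[1,99]).round(3),"z",np.percentile(q[m][:,2],[1,50,99]).round(3))
```

```text
4.0 [0.41380399 0.19031258 0.22843953] [ 0.694  0.436  1.849 -0.714  1.261  0.742] [ 0.2 -0.  -0.3]
err (array([ 0.0003, -0.0005,  0.0018]), array([ 0.002, -0.001, -0.003]))
side -0.2 y min/max [0.23  0.313] z [0.757 0.849 0.872]
side -0.15 y min/max [0.243 0.342] z [0.662 0.727 0.849]
side -0.1 y min/max [0.286 0.42 ] z [0.481 0.527 0.645]
side -0.05 y min/max [0.333 0.438] z [0.432 0.474 0.502]
side -0.0 y min/max [0.348 0.44 ] z [0.441 0.488 0.557]
side 0.05 y min/max [0.355 0.404] z [0.466 0.498 0.527]
top -0.2 y min/max [0.222 0.309] z [0.759 0.861 0.874]
top -0.15 y min/max [0.08  0.385] z [0.553 0.725 1.384]
top -0.1 y min/max [0.258 0.405] z [0.488 0.609 0.646]
top -0.05 y min/max [0.261 0.424] z [0.356 0.553 0.615]
top -0.0 y min/max [0.238 0.423] z [0.353 0.489 0.569]
top 0.05 y min/max [0.248 0.376] z [0.354 0.514 0.529]
```

View pics/top2.png

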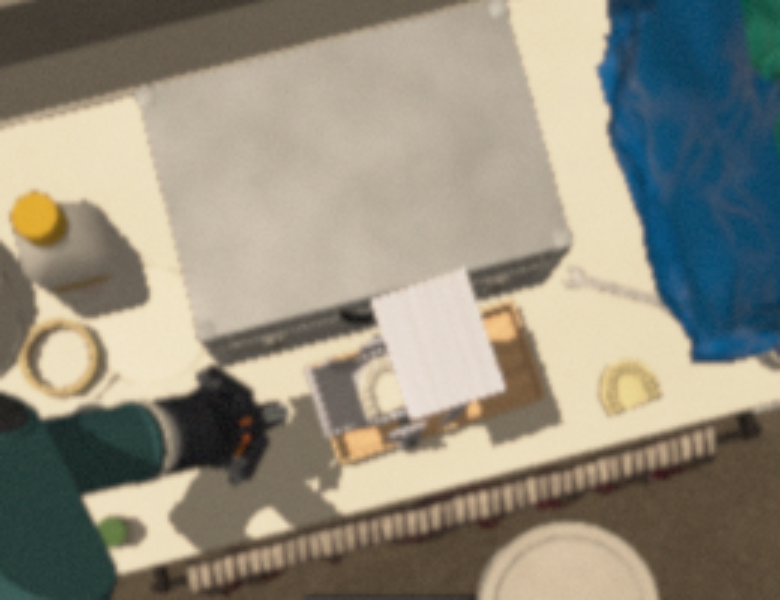

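step_arm(
  commands=[
    {"x": -0.008, "y": 0, "z": 0.037, "rx": 0, "ry": 0, "rz": 0},
    {"x": -0.0145, "y": 0, "z": 0.0365, "rx": 0, "ry": 0, "rz": 0},
    {"x": -0.022, "y": 0, "z": 0.035, "rx": 0, "ry": 0, "rz": 0},
    {"x": -0.029, "y": 0, "z": 0.034, "rx": 0, "ry": 0, "rz": 0},
    {"x": -0.036, "y": 0, "z": 0.0335, "rx": 0, "ry": 0, "rz": 0},
    {"x": -0.043, "y": 0, "z": 0.0335, "rx": 0, "ry": 0, "rz": 0},
  ],
)

```text
time_s: 4.85
tool_pos: [0.4301, 0.1402, 0.2301]
tool_rot: [1.456, 2.023, -0.553]
wrist_force: [-1.5, 7.4, -1.7]
opening: 0.0001
finger_force: 4.1
```

Run:
```python
from go import *
p0,R0,s=cur(); print(s["time_s"],p0,s["joint_pos"].round(3),s["wrist_force"].round(1),S.T@s["wrist_force"])
im,d,P,*_=cam("top"); cv2.imwrite("pics/top3.png",cv2.resize(im[150:230,270:400],None,fx=6,fy=6,interpolation=cv2.INTER_CUBIC))
p,R=pose(arc(.15),42); print("err",rel(p,R,p0,R0))
for th in np.arange(.2,1.26,.1):
    q,R=pose(arc(th),42); print(th.round(2),*rel(q,R,p,R))
```

```text
4.85 [0.43006024 0.14024327 0.23008198] [ 0.593  0.406  1.9   -0.764  1.191  0.695] [-1.5  7.4 -1.7] [ 0.93490615  7.4810814  -1.73642842]
err (array([-0.0024, -0.0001,  0.0013]), array([ 0.003, -0.004, -0.001]))
0.2 [-0.0048 -0.      0.0003] [0. 0. 0.]
0.3 [-0.0142 -0.      0.0017] [0. 0. 0.]
0.4 [-0.0235 -0.      0.004 ] [0. 0. 0.]
0.5 [-0.0325 -0.      0.0073] [0. 0. 0.]
0.6 [-0.0411 -0.      0.0114] [0. 0. 0.]
0.7 [-0.0493 -0.      0.0163] [0. 0. 0.]
0.8 [-0.0569 -0.      0.0221] [0. 0. 0.]
0.9 [-0.0639 -0.      0.0286] [0. 0. 0.]
1.0 [-0.0703 -0.      0.0357] [0. 0. 0.]
1.1 [-0.0759 -0.      0.0435] [0. 0. 0.]
1.2 [-0.0807 -0.      0.0517] [0. 0. 0.]
```

View pics/top3.png

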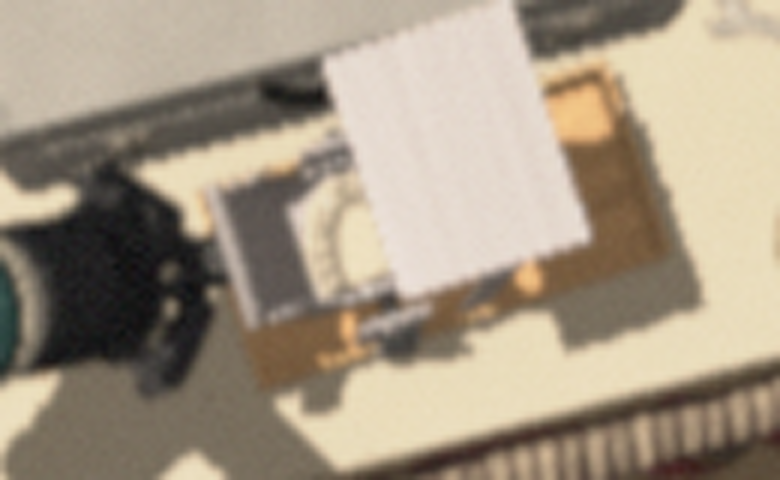

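step_arm(
  commands=[
    {"x": -0.008, "y": 0, "z": 0.001, "rx": 0, "ry": 0, "rz": 0},
    {"x": -0.016, "y": 0, "z": 0.002, "rx": 0, "ry": 0, "rz": 0},
    {"x": -0.025, "y": 0, "z": 0.004, "rx": 0, "ry": 0, "rz": 0},
    {"x": -0.034, "y": 0, "z": 0.0075, "rx": 0, "ry": 0, "rz": 0},
    {"x": -0.043, "y": 0, "z": 0.012, "rx": 0, "ry": 0, "rz": 0},
    {"x": -0.051, "y": 0, "z": 0.017, "rx": 0, "ry": 0, "rz": 0},
    {"x": -0.058, "y": 0, "z": 0.022, "rx": 0, "ry": 0, "rz": 0},
    {"x": -0.058, "y": 0, "z": 0.022, "rx": 0, "ry": 0, "rz": 0},
  ],
)

```text
time_s: 5.9
tool_pos: [0.449, 0.0841, 0.2537]
tool_rot: [1.454, 2.019, -0.555]
wrist_force: [-1.2, 4.8, 6.6]
opening: 0.0002
finger_force: 3.1
```

Run:
```python
from go import *
p0,R0,s=cur(); print(s["time_s"],p0,s["joint_pos"].round(3),s["wrist_force"].round(1),S.T@s["wrist_force"])
p,R=pose(arc(.8),42); print("err",rel(p,R,p0,R0))
im,d,P,*_=cam("side"); cv2.imwrite("pics/side4.png",cv2.resize(im[110:260,230:370],None,fx=4,fy=4,interpolation=cv2.INTER_CUBIC))
for th in np.arange(.85,1.31,.05):
    q,R=pose(arc(th),42); print(th.round(2),*rel(q,R,p,R))
```

```text
5.9 [0.44901225 0.08409391 0.25373602] [ 0.473  0.346  1.923 -0.809  1.156  0.6  ] [-1.2  4.8  6.6] [0.3853433  4.88122776 6.58506873]
err (array([ 0.0005, -0.0002,  0.0013]), array([ 0.003,  0.   , -0.001]))
0.85 [-0.0036 -0.      0.0032] [0. 0. 0.]
0.9 [-0.007  -0.      0.0065] [0. 0. 0.]
0.95 [-0.0103  0.      0.01  ] [0. 0. 0.]
1.0 [-0.0134 -0.      0.0136] [0. 0. 0.]
1.05 [-0.0163 -0.      0.0174] [0. 0. 0.]
1.1 [-0.019  -0.      0.0214] [0. 0. 0.]
1.15 [-0.0215 -0.      0.0255] [0. 0. 0.]
1.2 [-0.0238 -0.      0.0296] [0. 0. 0.]
1.25 [-0.0258 -0.      0.0339] [0. 0. 0.]
1.3 [-0.0277 -0.      0.0383] [0. 0. 0.]
```

View pics/side4.png

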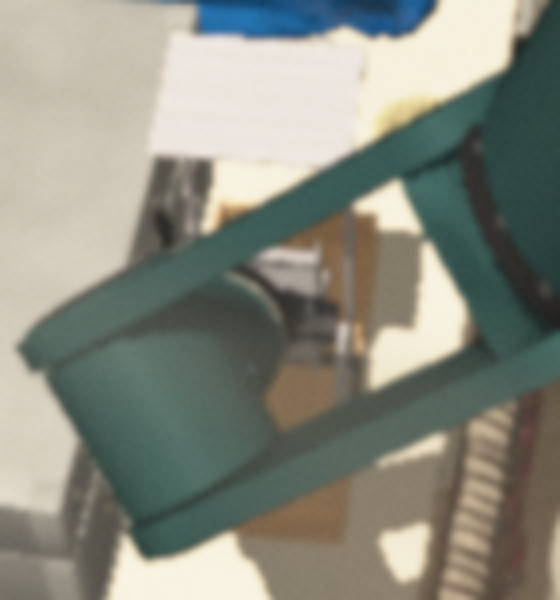

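step_arm(
  commands=[
    {"x": -0.007, "y": 0, "z": 0.0065, "rx": 0, "ry": 0, "rz": 0},
    {"x": -0.0135, "y": 0, "z": 0.0135, "rx": 0, "ry": 0, "rz": 0},
    {"x": -0.019, "y": 0, "z": 0.0215, "rx": 0, "ry": 0, "rz": 0},
    {"x": -0.0215, "y": 0, "z": 0.0255, "rx": 0, "ry": 0, "rz": 0},
    {"x": -0.024, "y": 0, "z": 0.0295, "rx": 0, "ry": 0, "rz": 0},
    {"x": -0.024, "y": 0, "z": 0.0295, "rx": 0, "ry": 0, "rz": 0},
    {"x": -0.024, "y": 0, "z": 0.0295, "rx": 0, "ry": 0, "rz": 0},
    {"x": -0.024, "y": 0, "z": 0.0295, "rx": 0, "ry": 0, "rz": 0},
  ],
)

```text
time_s: 6.95
tool_pos: [0.461, 0.0483, 0.2481]
tool_rot: [1.453, 2.018, -0.557]
wrist_force: [-0.9, 2.5, 7.5]
opening: 0.0002
finger_force: 3.4
```

Run:
```python
from go import *
p0,R0,s=cur(); print(s["time_s"],p0,s["joint_pos"].round(3),s["wrist_force"].round(1),S.T@s["wrist_force"])
p,R=pose(arc(1.2),42); print("err",rel(p,R,p0,R0))
a=[]
for n,sl in(("side",np.s_[110:260,230:370]),("top",np.s_[140:240,270:410])):
    im,d,P,*_=cam(n); a.append(cv2.resize(im[sl],(390,int(390*(sl[0].stop-sl[0].start)/140)),interpolation=cv2.INTER_CUBIC))
h=max(x.shape[0] for x in a); a=[cv2.copyMakeBorder(x,0,h-x.shape[0],0,0,0) for x in a]
cv2.imwrite("pics/both5.png",np.hstack(a))
```

```text
6.95 [0.46103875 0.04831425 0.24814679] [ 0.393  0.345  1.948 -0.851  1.096  0.574] [-0.9  2.5  7.5] [-0.08484901  2.6373755   7.51863713]
err (array([ 0.0011, -0.0003,  0.0015]), array([ 0.002,  0.002, -0.001]))
```

View pics/both5.png

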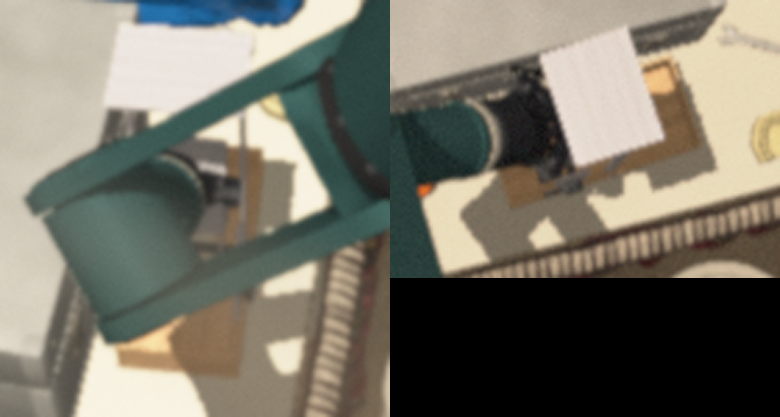

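step_arm(
  commands=[
    {"x": -0.002, "y": 0, "z": 0.0045, "rx": 0, "ry": 0, "rz": 0},
    {"x": -0.004, "y": 0, "z": 0.009, "rx": 0, "ry": 0, "rz": 0},
    {"x": -0.004, "y": 0, "z": 0.009, "rx": 0, "ry": 0, "rz": 0},
    {"x": -0.004, "y": 0, "z": 0.009, "rx": 0, "ry": 0, "rz": 0},
    {"x": -0.004, "y": 0, "z": 0.009, "rx": 0, "ry": 0, "rz": 0},
    {"x": -0.004, "y": 0, "z": 0.009, "rx": 0, "ry": 0, "rz": 0},
    {"x": -0.004, "y": 0, "z": 0.009, "rx": 0, "ry": 0, "rz": 0},
    {"x": -0.004, "y": 0, "z": 0.009, "rx": 0, "ry": 0, "rz": 0},
  ],
)

```text
time_s: 8.05
tool_pos: [0.464, 0.0396, 0.2444]
tool_rot: [1.452, 2.018, -0.557]
wrist_force: [-0.2, 1.0, 8.2]
opening: -0.0002
finger_force: 3.6
```

Run:
```python
from go import *
p0,R0,s=cur(); print(s["time_s"],s["joint_pos"].round(3),S.T@s["wrist_force"])
# backing path
p,R=pose(arc(1.3),42); print("err",rel(p,R,p0,R0))
for th in np.arange(1.15,-.16,-.15):
    q,R=pose(arc(th),42); print(th.round(2),*rel(q,R,p,R))
for k in([0,.115,.18],[0,.17,.22],[0,.17,.32]): q,R=pose(k,42); print(k,*rel(q,R,p,R))
```

```text
8.05 [ 0.373  0.349  1.956 -0.865  1.078  0.573] [0.09851964 1.03178684 8.16106205]
err (array([ 0.0015, -0.0003,  0.0013]), array([ 0.002,  0.003, -0.001]))
1.15 [ 0.0062  0.     -0.0129] [0. 0. 0.]
1.0 [ 0.0143  0.     -0.0247] [0. 0. 0.]
0.85 [ 0.0241 -0.     -0.0352] [0. 0. 0.]
0.7 [ 0.0353 -0.     -0.0441] [0. 0. 0.]
0.55 [ 0.0478  0.     -0.0512] [0. 0. 0.]
0.4 [ 0.0611  0.     -0.0564] [0. 0. 0.]
0.25 [ 0.0751  0.     -0.0595] [0. 0. 0.]
0.1 [ 0.0894 -0.     -0.0605] [0. 0. 0.]
-0.05 [ 0.1037  0.     -0.0594] [0. 0. 0.]
[0, 0.115, 0.18] [ 0.1276  0.     -0.0939] [0. 0. 0.]
[0, 0.17, 0.22] [ 0.1417  0.     -0.1604] [0. 0. 0.]
[0, 0.17, 0.32] [ 0.0748  0.     -0.2348] [0. 0. 0.]
```

step_arm(
  commands=[
    {"x": 0.006, "y": 0, "z": -0.013, "rx": 0, "ry": 0, "rz": 0},
    {"x": 0.0145, "y": 0, "z": -0.025, "rx": 0, "ry": 0, "rz": 0},
    {"x": 0.024, "y": 0, "z": -0.035, "rx": 0, "ry": 0, "rz": 0},
    {"x": 0.035, "y": 0, "z": -0.044, "rx": 0, "ry": 0, "rz": 0},
    {"x": 0.048, "y": 0, "z": -0.051, "rx": 0, "ry": 0, "rz": 0},
    {"x": 0.061, "y": 0, "z": -0.0565, "rx": 0, "ry": 0, "rz": 0},
    {"x": 0.09, "y": 0, "z": -0.063, "rx": 0, "ry": 0, "rz": 0},
    {"x": 0.128, "y": 0, "z": -0.094, "rx": 0, "ry": 0, "rz": 0},
  ],
)

```text
time_s: 9.05
tool_pos: [0.4109, 0.1885, 0.2253]
tool_rot: [1.456, 2.019, -0.566]
wrist_force: [1.3, 0.7, -0.3]
opening: -0.0001
finger_force: 0.0
```

step_arm(
  commands=[
    {"x": 0.02, "y": 0, "z": -0.07, "rx": 0, "ry": 0, "rz": 0},
    {"x": 0.02, "y": 0, "z": -0.07, "rx": 0, "ry": 0, "rz": 0},
    {"x": 0.02, "y": 0, "z": -0.07, "rx": 0, "ry": 0, "rz": 0},
    {"x": 0.02, "y": 0, "z": -0.07, "rx": 0, "ry": 0, "rz": 0},
    {"x": 0.02, "y": 0, "z": -0.07, "rx": 0, "ry": 0, "rz": 0},
  ],
)

```text
time_s: 9.68
tool_pos: [0.3929, 0.2464, 0.2648]
tool_rot: [1.455, 2.02, -0.562]
wrist_force: [0.5, -0.2, -0.7]
opening: 0.0006
finger_force: 0.0
```

Run:
```python
from go import *
p0,R0,s=cur(); print(s["time_s"],s["joint_pos"].round(3),S.T@s["wrist_force"])
a=[]
for n,sl in(("side",np.s_[110:260,230:370]),("top",np.s_[140:240,270:410])):
    im,d,P,*_=cam(n); a.append(cv2.resize(im[sl],(390,int(390*(sl[0].stop-sl[0].start)/140)),interpolation=cv2.INTER_CUBIC))
    q=(P-c)@S; k=(abs(q[...,2]-.198)<.012)&(abs(q[...,0])<.045)&(q[...,1]>.03)&(q[...,1]<.11)
    print(n,"rim",k.sum(),q[k].mean(0).round(4))
    k=(q[...,2]>.012)&(q[...,2]<.06)&(abs(q[...,0])<.052)&(q[...,1]>-.165)&(q[...,1]<-.03)
    print("tray",k.sum(),q[k].mean(0).round(3))
h=max(x.shape[0] for x in a); a=[cv2.copyMakeBorder(x,0,h-x.shape[0],0,0,0) for x in a]
cv2.imwrite("pics/both6.png",np.hstack(a))
```

```text
9.675 [ 0.799  0.419  1.751 -0.647  1.406  0.731] [ 0.38009733 -0.33936163 -0.67319978]
side rim 141 [0.0014 0.0833 0.1978]
tray 2 [-0.001 -0.15   0.028]
top rim 136 [-0.0004  0.0786  0.1966]
tray 1 [-0.042 -0.158  0.012]
```

View pics/both6.png

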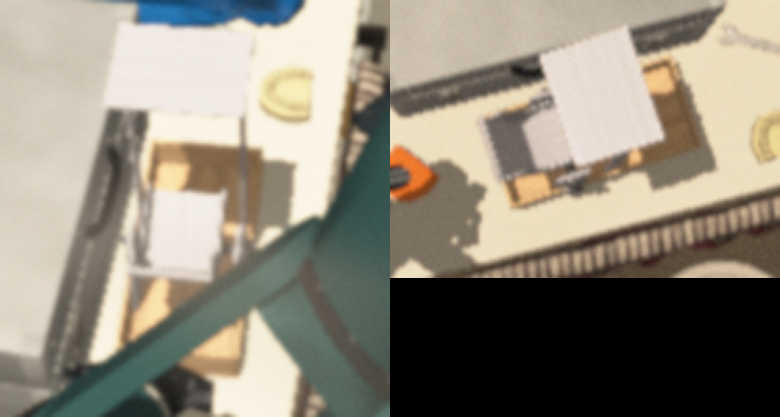

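Run:
```python
from go import *
G=np.full((28,13),'.')
for n in("side","top"):
    im,d,P,*_=cam(n); q=(P-c)@S
    k=(abs(q[...,0])<.065)&(q[...,1]>-.18)&(q[...,1]<.1)&(q[...,2]<.1)
    for x,y,z in q[k]:
        i=int((.1-y)/.01);j=int((x+.065)/.01); ch='f' if z<.012 else ('m' if z<.035 else ('w' if z<.055 else 'h'))
        if G[i,j]in'.f': G[i,j]=ch
    m=(q[...,2]<.1)&(q[...,2]>.006)&k&(abs(q[...,0])<.055)&(q[...,1]<0)
    for r,b in list(zip(q[m].round(3).tolist(),im[m].tolist()))[:25]: print(n,r,b)
for i,r in enumerate(G): print("%.2f"%(.095-i*.01),''.join(r))
```

```text
side [0.053, -0.173, 0.043] [188, 229, 245]
side [0.05, -0.173, 0.043] [194, 233, 246]
side [0.047, -0.173, 0.044] [197, 233, 246]
side [0.045, -0.179, 0.036] [196, 232, 246]
side [0.041, -0.174, 0.043] [195, 232, 245]
side [0.037, -0.173, 0.045] [196, 232, 245]
side [0.035, -0.174, 0.044] [198, 232, 245]
side [0.031, -0.173, 0.047] [197, 230, 243]
side [0.052, -0.169, 0.043] [146, 198, 229]
side [0.05, -0.171, 0.041] [148, 199, 229]
side [0.046, -0.168, 0.045] [150, 198, 228]
side [0.044, -0.173, 0.039] [148, 195, 227]
side [0.04, -0.171, 0.043] [147, 194, 227]
side [0.037, -0.167, 0.048] [151, 197, 229]
side [0.034, -0.172, 0.042] [153, 196, 228]
side [0.03, -0.167, 0.05] [152, 193, 223]
side [0.028, -0.173, 0.041] [145, 181, 209]
side [0.025, -0.17, 0.046] [142, 174, 198]
side [0.022, -0.17, 0.046] [141, 173, 196]
side [0.019, -0.172, 0.045] [143, 174, 196]
side [0.015, -0.169, 0.049] [150, 180, 202]
side [0.013, -0.175, 0.04] [158, 188, 209]
side [0.01, -0.171, 0.047] [164, 195, 215]
side [0.007, -0.171, 0.047] [166, 198, 218]
side [0.004, -0.172, 0.046] [169, 200, 219]
top [0.05
[... 899 characters left out ...]
 0.006] [137, 201, 243]
top [0.04, -0.171, 0.007] [107, 158, 207]
top [0.037, -0.172, 0.021] [94, 136, 177]
top [0.033, -0.171, 0.043] [104, 144, 185]
0.10 fffffffffffff
0.09 wwwwwwm.....w
0.07 wffwf.......w
0.07 wfff........w
0.06 wffff......mw
0.04 wffff.....ffw
0.04 mfff......ffw
0.02 whff....mfmhw
0.01 hhff...ffffhw
0.01 hhff..fffffww
-0.01 .hf..ffffffm.
-0.01 whffffffffmh.
-0.02 wwf.ff.fffff.
-0.04 wfff.........
-0.05 whff.......h.
-0.05 whff.......hm
-0.07 whf.........w
-0.08 wfff.........
-0.08 wfff.........
-0.10 wfff.........
-0.11 wfff........w
-0.11 wfff........w
-0.12 wmff........w
-0.14 wfffffffffmmw
-0.14 wfffmfffffffw
-0.15 wffffmffffffw
-0.17 wwfwmwwwwwwww
-0.18 wwwwwwwwwwwww
```

```bash
python3 -c "
from workcell import manip
print(manip.state()['wrist_force'], manip.hand_in())"
```

```text
the job is handed in; nothing more can be done
[-0.39797055 -0.53384443 -0.48774443] None
```

I tipped the bucket to about 1.3 rad, it emptied and swung back to rest, and I handed the job in at about 10 s. The cast was never seen in the tray because the hood and bucket hide that area, but its footprint fits the one unseen patch of tray floor. I did not re-measure the cup, the jar or the other cast.

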